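# Lock the lathe spindle and hold its sprung pulley gate ajar

## Robot

A 6-joint arm with a two-finger parallel gripper is mounted at the origin on the work surface. World frame = base frame: x ahead of the robot, y to its left, z up, the work surface at z = 0. Lengths are in m, angles in rad, forces in N, time in s.
With the tool pointing down it reaches from about 0.375 to 0.975 m from the base axis. Payload 3.8 kg.
Tool frame: the origin (TCP) lies midway between the tips of the shut fingers; the grasp point (between the pads) lies 19 mm behind it; z points along the fingers, y is the line along which they close (so a half turn about z gives the same grasp; the last joint's range is limited). The gripper opens to 85 mm and grips with 20 to 120 N. Pads are 22 mm wide; open, the fingers measure 114 mm over their backs; the gripper's body (76 mm by 85 mm) begins 54 mm behind the grasp point. The pads swing forward as they close: fully open they stand 13 mm farther back than shut.
Start: joints at [-1.213, 0.264, 1.604, -0, 1.274, -0.037], TCP at [0.26, -0.623, 0.231] pointing down, gripper open.
Joint ranges: [-2.63, 2.63], [-0.94, 2.18], [0.31, 2.57], [-1.31, 4.45], [0, 2.66], [-2.55, 2.55]. Speed limits (rad/s): [2.57, 2.57, 3.14, 3.14, 3.14, 3.14].

## Interface

Orientations are given as a unit quaternion [x, y, z, w].
In Python, from bench import r gives the robot as it stands.
- The arm moves only by the tool creep_tool, called as name([rows], argument=value, ...), one row to a line, values as JSON. Schema: {"type":"object","properties":{"rows":{"type":"array","items":{"type":"array","prefixItems":[{"type":"array","items":{"type":"number"},"minItems":3,"maxItems":3},{"type":"array","items":{"type":"number"},"minItems":3,"maxItems":3},{"type":"number"}],"minItems":3,"maxItems":3},"minItems":1,"maxItems":10},"only":{"type":"string"},"quiet":{"type":"boolean"},"lines":{"type":"string"}},"required":["rows"],"additionalProperties":false}. rows is a list of rows, 1 to 10 of them, each written [[dx, dy, dz], [rx, ry, rz], opening]: dx, dy, dz in parts of the range, where 1.0 means 0.6 m, then a rotation vector rx, ry, rz in a scale on which 1.0 is 2 pi rad, then the opening from 0.0 (shut) to 1.0 (fully open); each row shifts and turns the commanded pose from where the row before left it, along the tool's axes as they then stand; what a row does not reach is not made up. A row lasts 1/10 s, in which the tool goes at most 0.05 m and 0.15 rad, less where a joint would pass 70% of its speed; a pose out of reach is approached as far as the arm can. The fingers move at their own pace and stop on an object; the grip force is fixed at half the most. Time passes only in rows, so rows that do not move let the fingers close. The tool returns the time, the measured TCP pose, the force, the opening and the grip force at its end. only (a regular expression) keeps the lines of the reply that match it, lines (a string "A,B") keeps lines A to B, and quiet returns only ok. No shift or turn number may pass 1 either way. Input that does not fit is refused with a message, and nothing moves.
- r.get_obs(): the state, without advancing time (a new reading comes with each control period).
- r.grab_frame(name): name is "scene" or "side" or "wrist"; returns a dict with "img" (420x560x3 uint8, blue, green, red), "range_z" (420x560 float32, m along the optical axis (not along the pixel's ray), 0 where there is no reading), "fx", "fy", "cx", "cy" (pixels), "extrinsics" (4x4, takes a point from world to camera coordinates). Camera axes: x right, y up, looking along -z (the intrinsics and any distortion apply to the point x, -y, -z); pixel columns grow to the right and rows downward; lengths in m; the calibration is good to about 2 mm. A picture is of the moment at which its call begins.
- r.hand_in(): hands the job in; it is judged then, once.
The state is a dict: "clock": time; "joints": joint angles; "joint_velocities": joint speeds; "effort": joint torques, N m; "eef_pos": TCP position; "ee_rot": TCP orientation; "ft_force": force on the tool from outside, world axes, zero at the start; "moment": the same for the moment, N m; "width": opening from 0.0 (shut) to 1.0 (fully open); "finger_force": force on a finger pad.
Only numpy, scipy, OpenCV 4.12 (cv2) and the standard library are available. Lean on these libraries where they do the work, as an engineer would, in place of code of your own. Each camera call takes 0.05 s, during which the arm holds its last target. There are 200 camera calls.

## Task

Lock the spindle of the little wood lathe: take the flat lock blade (the one with the plain rectangular grip) from the wooden rack, push it fully home in the slot on top of the headstock and let go of it. Then take the ball knob of the gate's barrel bolt; the bolt has sagged and its head catches behind the bent-up keeper, so lift it over while drawing it back, and by that same knob pull the sprung gate about 7 cm ajar at its free edge. Finish while holding the knob, with the bolt still drawn and the gate still at that opening; leave the blade home, and the other rack tools, the wooden blank and the steel ring where they stand.

Things in the scene. Friction and masses are not known exactly. Their poses are not given: they have to be found in the camera images.
- blade: Loose lock blade, 0.12 kg, upright in one of the wooden rack's three slots (which one varies; round-gripped tools in the others). Dark steel grip 48 (x) x 14 (y) x 48 mm high (z); below it a blade 28 (x) x 5 (y) mm reaching 36 mm down. Origin: centre of the grip's underside (shoulder), resting on the rack top 60 mm above the table; z up, x ends alike. 2 mm of play in the rack slot.
- lock_slot (a point): Centre of the slot's mouth in the flat top of the green headstock, 150 mm up. Slot 36 (x) x 10 (y) mm, 42 mm deep; the blade's shoulder lands on the top when home. Axes of the lathe: z up; y along the spindle, from the bolt and keeper towards the headstock; x away from the robot. The gate lies along y on the -x side. Lathe yaw up to 0.18 rad either way.
- knob: Bright steel ball, 26 mm across, origin at its centre, about 222 mm above the table at the start, on an 8 mm upright stalk on the bolt rod (rod axis 55 mm below). Room all round, take it from above: the nearest thing at its side is a steel strap loop 48 mm away towards the keeper (lathe -y), top 20 mm below the ball's centre. Bolt and knob together 0.2 to 0.35 kg.
- gate_hinge (a point): Point on the gate's vertical hinge axis, 150 mm above the table (the gate's top edge), at the headstock end; axes as lock_slot. The gate reaches 225 mm from here along -y when shut, 20 mm thick, 115 mm high. The knob starts 167 mm from the hinge axis along -y, straight over the gate.
- gate (a joint): Gate angle in rad, 0 shut, growing as the free edge swings towards lathe -x (the robot), at most 1.4. A spring shuts it: 0.5 N m when shut plus 1 N m per rad. It opens no farther than about 0.02 until the bolt's head has left the keeper on the end block oppopoint the headstock.
- bolt_slide (a joint): How far the bolt is drawn along the gate, in m: 0 fully in the keeper, 0.034 fully drawn, towards the hinge (lathe +y when the gate is shut). A spring pushes it back with 2.4 to 5 N. With the bolt sagged the head stops on the keeper lip at about 0.003; the head is clear of the keeper, and the gate free, from about 0.022.
- bolt (a joint): Lift of the bolt in rad, 0 sagged, at most 0.13. It pivots in its barrel about a point 135 mm from the knob towards the hinge, so that the knob rises 135 mm per rad. The 24 mm head at its tip, 230 mm from the pivot, passes over the keeper's two upright lip prongs from about 0.08 (knob about 11 mm up); end stop at a knob lift of 17 mm. It falls back by its weight, about 2 to 3 N at the knob.
- chisel: Tool with a round wooden grip 60 mm tall in a rack slot, 75 mm or 150 mm from the blade along the rack. Origin at the underside of the grip. Bystander: leave where it is.
- burnisher: Tool with a round stepped steel grip 55 mm tall in a rack slot. Origin at the underside of the grip. Bystander: leave where it is.
- collar: Steel ring 60 mm outside, 22 mm tall, lying in front of the gate. Origin under it. Bystander: leave where it is.
- blank: Upright wooden cylinder 48 mm diameter, 70 mm tall, between the robot and the headstock. Origin under it. Bystander: leave where it is.
Not all that is in view belongs to the job. Of the things like the blade, leave any that is orange or pink; of the rest the smaller one is meant.

How it is judged:
On the way, in this order (a step that is already met when the one before it is completed fails the run):
1. the lock blade is fully home in the headstock slot and let go (horizontal distance between blade and lock_slot below 0.006 m and z of blade in the frame of lock_slot between -0.003 and 0.003 m and angle between blade's own z axis and vertical below 0.08 rad and angle between the x axis of blade and the x axis of lock_slot, either way round below 0.2 rad and contact force between the fingers and blade below 0.1 N), for 0.3 s.
2. the bolt's head is lifted over the keeper lip and drawn clear (value of joint bolt_slide above 0.022 m), for 0.1 s.
3. the gate is held ajar by the knob (value of joint gate between 0.2 and 0.5 rad and value of joint bolt_slide above 0.015 m and contact force between the fingers and knob above 1.5 N), for 0.3 s.
At the end, for the whole second after the job is handed in: The lock blade is home (within 6 mm of the slot's centre, shoulder within 3 mm of the headstock top, upright), and the fingers hold the bolt's knob (more than 1.5 N), bolt still drawn more than 15 mm, with the gate at rest between 0.2 and 0.5 rad (its free edge about 45 to 110 mm out) (all of step 3 and horizontal distance between blade and lock_slot below 0.006 m and z of blade in the frame of lock_slot between -0.003 and 0.003 m and angle between blade's own z axis and vertical below 0.08 rad and angle between the x axis of blade and the x axis of lock_slot, either way round below 0.2 rad and velocity of joint gate between -0.05 and 0.05 rad/s); the arm keeps its last pose, push and grip.
It fails at once if the gate is opened while the spindle is not locked (value of joint gate above 0.1 rad and not (horizontal distance between blade and lock_slot below 0.006 m and z of blade in the frame of lock_slot between -0.003 and 0.003 m and angle between blade's own z axis and vertical below 0.08 rad and angle between the x axis of blade and the x axis of lock_slot, either way round below 0.2 rad)).
It fails at once if the gate is flung open (value of joint gate above 0.7 rad).
It fails at once if one of the other rack tools, the wooden blank or the steel ring is displaced by more than 30 mm (distance of any of chisel, burnisher, blank, collar from where it was at the start of the episode above 0.03 m).
It also fails if it takes over 58 s, if anything falls off the work surface, if the arm or the gripper's body presses on something with over 40 N, if the wrist force passes 120 N, or if a joint passes its speed limit or range.

## Working session

There is one attempt and no reset: what is moved stays moved. The work goes in short steps, Python scripts to look and compute and a tool call to move; the robot and the scene stay as the last step left them, time stands still between calls to the robot, and variables do not carry over. Pictures are saved under pics/ and viewed, at most 10 in all, crops included, and the job is handed in when it is done.

```bash
ls; mkdir -p pics; python3 - <<'E'
from bench import r
import cv2,numpy as np,pickle
o=r.get_obs();print({k:np.round(v,3) for k,v in o.items()})
for n in("scene","side"):
    f=r.grab_frame(n);cv2.imwrite(f"pics/{n}0.png",f["img"]);pickle.dump(f,open(n+"0.pkl","wb"))
    print(n,f["fx"],np.round(f["extrinsics"],3).tolist(),[k for k in f])
E
```

```text
pics
{'clock': np.float64(0.0), 'joints': array([-1.213,  0.265,  1.605, -0.   ,  1.274, -0.037]), 'joint_velocities': array([-0.001, -0.001, -0.   ,  0.001, -0.002,  0.001]), 'effort': array([-1.0000e-03, -5.1511e+01, -3.6732e+01, -0.0000e+00,  1.3000e-02,
        0.0000e+00]), 'eef_pos': array([ 0.259, -0.622,  0.23 ]), 'ee_rot': array([ 0.981,  0.196, -0.   , -0.001]), 'ft_force': array([ 0.106, -0.094,  0.314]), 'moment': array([-0.011, -0.037,  0.023]), 'finger_force': np.float64(0.0), 'width': np.float64(0.999)}
scene 445.3101945248383 [[-0.838, 0.546, -0.007, 0.441], [-0.36, -0.543, 0.759, 0.052], [0.41, 0.638, 0.652, -1.22], [0.0, 0.0, 0.0, 1.0]] ['img', 'range_z', 'fx', 'fy', 'cx', 'cy', 'extrinsics']
side 404.1364785461305 [[-0.931, -0.364, -0.002, 0.481], [0.206, -0.531, 0.822, -0.243], [-0.3, 0.765, 0.57, -0.784], [0.0, 0.0, 0.0, 1.0]] ['img', 'range_z', 'fx', 'fy', 'cx', 'cy', 'extrinsics']
```

View pics/scene0.png

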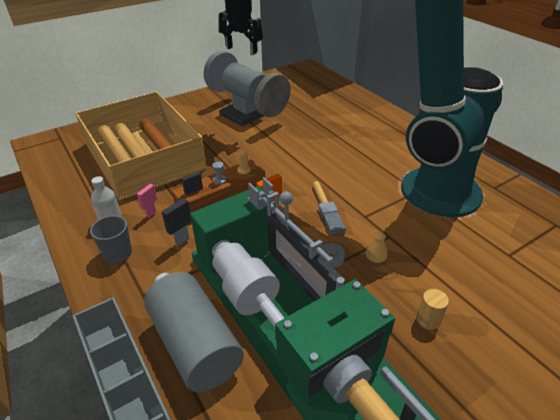

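View pics/side0.png

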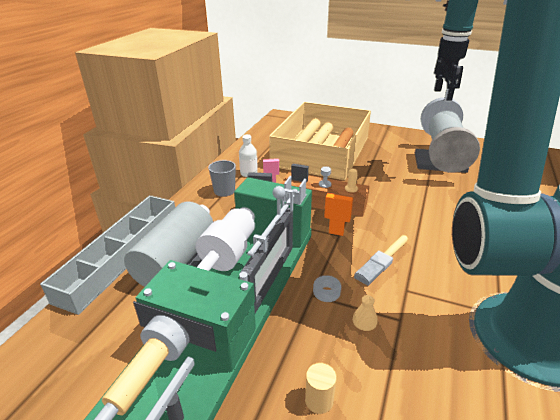

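Scene picture shows lookalikes: the dark grip at (193,184) in the rack row, a bigger dark one at (177,218), pink at (147,200), orange at (265,185). The knob is at (287,199), the slot at (340,319), the collar at (330,253) and the blank at (432,310). I choose (193,184), which is dark and smaller, and check it in a crop with measurements.

```bash
cat > h.py <<'E'
import numpy as np,pickle,cv2
def load(n): return pickle.load(open(n+".pkl","rb"))
def cloud(f):
    z=f["range_z"];v,u=np.mgrid[:z.shape[0],:z.shape[1]]
    P=np.stack([(u-f["cx"])/f["fx"]*z,-(v-f["cy"])/f["fy"]*z,-z],-1)
    E=f["extrinsics"];W=(P-E[:3,3])@E[:3,:3];W[z==0]=np.nan
    return W
E
python3 - <<'E'
from h import *
f=load("scene0");W=cloud(f)
def p(n,u,v):print(n,np.round(np.nanmedian(W[v-1:v+2,u-1:u+2].reshape(-1,3),0),3))
for n,u,v in [("dark",193,184),("big",177,216),("pink",147,200),("orange",265,185),("burn",219,166),("chis",244,160),("knob",287,199),("slot",340,319),("collar",340,250),("blank",433,297),("cone",377,240),("tr",385,313),("tl",357,285),("bl",288,323),("br",313,357),("slotL",330,324),("slotR",348,314),("endtop",215,205)]:p(n,u,v)
img=f["img"]
c=cv2.resize(img[145:265,130:310],None,fx=4,fy=4,interpolation=cv2.INTER_CUBIC);cv2.imwrite("pics/crop1.png",c)
# headstock top plane points z~0.15 green
m=(abs(W[...,2]-.15)<.004)&(img[...,1]>img[...,2]+25)
m[:260]=0
n,l,s,_=cv2.connectedComponentsWithStats(m.astype(np.uint8));i=1+s[1:,4].argmax()
q=W[l==i];print(s[i],cv2.minAreaRect(q[:,:2].astype(np.float32)),np.median(q[:,2]))
E
```

```text
dark [ 0.591 -0.299  0.087]
big [ 0.675 -0.201  0.092]
pink [ 0.702 -0.339  0.058]
orange [ 0.508 -0.088  0.183]
burn [ 0.517 -0.298  0.113]
chis [ 0.445 -0.298  0.104]
knob [0.527 0.027 0.23 ]
slot [0.565 0.243 0.136]
collar [0.388 0.038 0.025]
blank [0.351 0.27  0.073]
cone [0.323 0.084 0.06 ]
tr [0.508 0.286 0.157]
tl [0.508 0.217 0.158]
bl [0.651 0.215 0.158]
br [0.653 0.286 0.158]
slotL [0.586 0.244 0.14 ]
slotR [0.557 0.252 0.153]
endtop [ 0.613 -0.119  0.154]
[ 275  279  120   94 5023] ((0.5814370512962341, 0.24888254702091217), (0.17199832201004028, 0.10207097232341766), 0.16712576150894165) 0.15220558399367495
```

View pics/crop1.png

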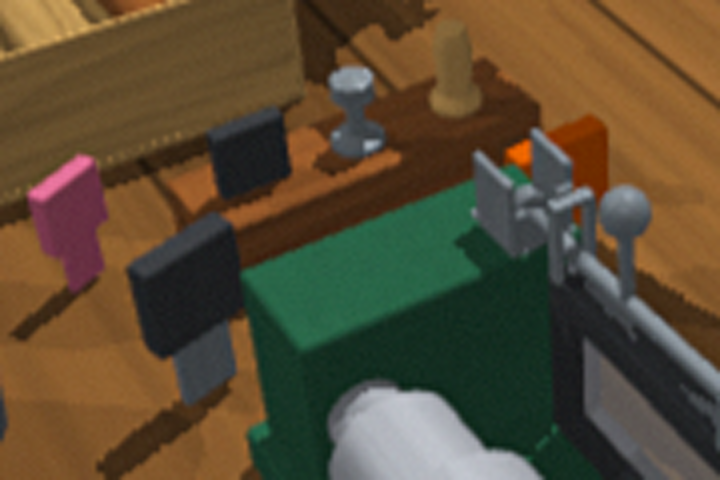

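The crop confirms it: the rack holds the dark rectangular grip (crop 250,155 = pixel 193,184), the burnisher and the chisel. The bigger dark one (177,218) stands outside the rack. Now precise poses.

```bash
python3 - <<'E'
from h import *
def ray(f,u,v,z):
    E=f["extrinsics"];d=np.stack([(u-f["cx"])/f["fx"],-(v-f["cy"])/f["fy"],-np.ones_like(u)],-1)@E[:3,:3]
    c=-E[:3,:3].T@E[:3,3];return c+d*((z-c[2])/d[...,2])[...,None]
for n,box in (("scene",(300,300,375,335)),("side",(185,283,215,300))):
    f=load(n+"0");W=cloud(f);x0,y0,x1,y1=box
    g=f["img"].astype(int)
    sub=g[y0:y1,x0:x1].sum(-1);m=(sub<.55*np.median(sub)).astype(np.uint8)
    k,l,s,_=cv2.connectedComponentsWithStats(m);i=1+s[1:,4].argmax();vv,uu=np.nonzero(l==i)
    P=ray(f,(uu+x0).astype(float),(vv+y0).astype(float),.15)
    print(n,"slot",s[i],P[:,:2].min(0),P[:,:2].max(0),cv2.minAreaRect(P[:,:2].astype(np.float32)))
    # green tops
    for nm,zr,bx in (("head",(.146,.157),(.48,.7,.15,.32)),("end",(.144,.158),(.48,.72,-.2,-.05))):
        q=W[(W[...,2]>zr[0])&(W[...,2]<zr[1])&(g[...,1]>g[...,2]+20)&(W[...,0]>bx[0])&(W[...,0]<bx[1])&(W[...,1]>bx[2])&(W[...,1]<bx[3])]
        print(nm,len(q),cv2.minAreaRect(q[:,:2].astype(np.float32)))
    d=(g.max(-1)<110)&(g.max(-1)-g.min(-1)<25)&(abs(W[...,0]-.59)<.05)&(abs(W[...,1]+.3)<.03)&(W[...,2]>.066)
    q=W[d];print("blade",len(q),np.percentile(q,[2,50,98],0).round(4).tolist())
    t=q[q[:,2]>.101];print(" top",len(t),cv2.minAreaRect(t[:,:2].astype(np.float32)),t.mean(0))
    k=(abs(W[...,0]-.525)<.025)&(abs(W[...,1]-.02)<.03)&(W[...,2]>.212)&(W[...,2]<.24)
    q=W[k];A=np.c_[2*q,np.ones(len(q))];c=np.linalg.lstsq(A,(q**2).sum(1),rcond=None)[0][:3]
    print("knob",len(q),c,np.percentile(q,[2,50,98],0).round(3).tolist())
E
```

```text
scene slot [28 12 19 14 99] [0.55806553 0.24348429] [0.59312638 0.25292828] ((0.575584888458252, 0.24825146794319153), (0.0351591520011425, 0.009163872338831425), 0.7852378487586975)
head 5353 ((0.5814370512962341, 0.24888254702091217), (0.17199832201004028, 0.10207097232341766), 0.16712576150894165)
end 1637 ((0.585929274559021, -0.0917833000421524), (0.16846421360969543, 0.0762588381767273), 0.16784866154193878)
blade 325 [[0.5698, -0.3086, 0.0674], [0.5938, -0.2986, 0.0944], [0.6158, -0.2953, 0.1128]]
 top 124 ((0.592249870300293, -0.3031799793243408), (0.04770464077591896, 0.015219151973724365), 0.03443853557109833) [ 0.59355344 -0.30058483  0.10826284]
knob 146 [0.52384195 0.01670992 0.22564415] [[0.515, 0.008, 0.219], [0.527, 0.023, 0.231], [0.536, 0.029, 0.238]]
side slot [ 5  4 19  9 70] [0.55655213 0.24748261] [0.59089009 0.25597696] ((0.5737866759300232, 0.25136590003967285), (0.008413966745138168, 0.03430226445198059), 88.56171417236328)
head 3824 ((0.581206738948822, 0.22965404391288757), (0.17135699093341827, 0.14375606179237366), 0.7180421352386475)
end 752 ((0.5821021795272827, -0.09106539189815521), (0.16824054718017578, 0.07725100964307785), 0.6976953148841858)
blade 191 [[0.5664, -0.3, 0.0673], [0.5892, -0.2963, 0.0865], [0.6102, -0.2929, 0.1046]]
 top 21 ((0.5905371308326721, -0.295219361782074), (0.043051838874816895, 0.00536315655335784), 0.49311551451683044) [ 0.59059202 -0.29608227  0.10344698]
knob 129 [0.52242006 0.01808184 0.2196247 ] [[0.511, 0.012, 0.213], [0.519, 0.025, 0.225], [0.533, 0.031, 0.231]]
```

The rows are not in the units I measure in: shifts go in shares of 0.6 m and turns go in shares of 2 pi rad. I convert before sending: -0.03 m / 0.6 = -0.05, 0.134 rad / 6.2832 = 0.0213.

creep_tool([
  [[0, 0, -0.05], [0, 0, 0.0207], 1],
  [[0, 0, -0.05], [0, 0, 0.0207], 1],
  [[0, 0, 0], [0, 0, 0.0213], 1],
  [[0, 0, 0], [0, 0, 0], 1],
])

```text
clock: 0.5
eef_pos: [0.2598, -0.6235, 0.2923]
ee_rot: [1.0, 0.0, 0.0, 0.001]
ft_force: [-0.1, 0.2, -0.8]
width: 0.998
finger_force: 0.0
```

To row units: -0.034 m / 0.6 = -0.0567, 0.033 m / 0.6 = 0.055.

creep_tool([
  [[0.055, -0.0533, 0], [0, 0, 0], 1],
  [[0.055, -0.0533, 0], [0, 0, 0], 1],
  [[0.055, -0.0533, 0], [0, 0, 0], 1],
  [[0.055, -0.0533, 0], [0, 0, 0], 1],
  [[0.055, -0.0533, 0], [0, 0, 0], 1],
  [[0.055, -0.0533, 0], [0, 0, 0], 1],
  [[0.055, -0.0533, 0], [0, 0, 0], 1],
  [[0.055, -0.0533, 0], [0, 0, 0], 0.7],
  [[0.055, -0.0533, 0], [0, 0, 0], 0.7],
  [[0.055, -0.0567, 0], [0, 0, 0], 0.7],
])

```text
clock: 1.5
eef_pos: [0.5897, -0.299, 0.2893]
ee_rot: [1.0, 0.002, -0.001, -0.001]
ft_force: [0.2, -0.7, 0.0]
width: 0.698
finger_force: 0.0
```

creep_tool([
  [[0, 0, 0], [0, 0, 0], 0.7],
  [[0, 0, 0], [0, 0, 0], 0.7],
])

```text
clock: 1.7
eef_pos: [0.5894, -0.2993, 0.2893]
ee_rot: [1.0, 0.003, -0.002, -0.001]
ft_force: [-0.1, 0.0, 0.6]
width: 0.7
finger_force: 0.0
```

```bash
python3 - <<'E'
from bench import r
from h import *
f=r.grab_frame("wrist");pickle.dump(f,open("w1.pkl","wb"));cv2.imwrite("pics/w1.png",f["img"])
E
```

```text
(no output)
```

View pics/w1.png

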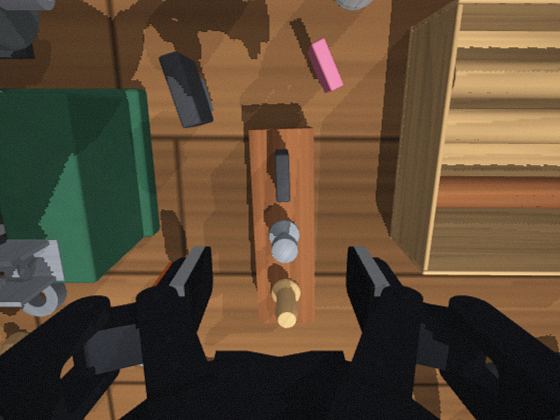

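The wrist view shows the blade grip at (282,176), with the burnisher at (285,240) and the chisel at (286,303) below it. The grip is nearly aligned with the tool.

```bash
python3 - <<'E'
from h import *
f=load("w1");W=cloud(f);g=f["img"].astype(int)
m=(g.max(-1)<110)&(g.max(-1)-g.min(-1)<25);m[:140]=0;m[210:]=0;m[:,:262]=0;m[:,305:]=0
q=W[m];print(len(q),np.percentile(q[:,2],[5,50,95]))
t=q[q[:,2]>.1];print(len(t),cv2.minAreaRect(t[:,:2].astype(np.float32)),t.mean(0),t[:,2].std())
v,u=np.nonzero(m&(W[...,2]>.1));print(u.min(),u.max(),v.min(),v.max())
k=W[150:165,395:420];print("boxwall",np.nanmin(W[130:250,330:440][W[130:250,330:440][...,2]>.05],0),np.nanmax(W[130:250,380:440].reshape(-1,3),0))
E
```

```text
726 [nan nan nan]
650 ((0.5925742387771606, -0.30245667695999146), (0.04740947112441063, 0.013093924149870872), 2.073974609375) [ 0.59332101 -0.30242799  0.10949411] 0.0011235476636156827
275 289 153 201
boxwall [ 0.49324157 -0.49409838  0.0500129 ] [ 0.63896083 -0.42553219  0.11393766]
```

To row units: 0.04 m / 0.6 = 0.0667, 0.03 m / 0.6 = 0.05, -0.03 rad / 6.2832 = -0.0048.

creep_tool([
  [[0.0058, 0.005, 0.0583], [0, 0, -0.0048], 0.7],
  [[0, 0, 0.0667], [0, 0, 0], 0.7],
  [[0, 0, 0.0667], [0, 0, 0], 0.7],
  [[0, 0, 0.0667], [0, 0, 0], 0.7],
  [[0, 0, 0.05], [0, 0, 0], 0.7],
  [[0, 0, 0.0333], [0, 0, 0], 0.7],
  [[0, 0, 0.0167], [0, 0, 0], 0.7],
  [[0, 0, 0], [0, 0, 0], 0.7],
  [[0, 0, 0], [0, 0, 0], 0.7],
])

```text
clock: 2.65
eef_pos: [0.593, -0.3049, 0.0773]
ee_rot: [1.0, 0.015, 0.0, 0.0]
ft_force: [-0.3, -1.4, 1.3]
width: 0.697
finger_force: 0.0
```

To row units: 0.005 m / 0.6 = 0.0083, -0.0025 m / 0.6 = -0.0042.

creep_tool([
  [[0, -0.0042, 0.0083], [0, 0, 0], 0.7],
  [[0, 0, 0], [0, 0, 0], 0.4],
  [[0, 0, 0], [0, 0, 0], 0.0],
  [[0, 0, 0], [0, 0, 0], 0],
  [[0, 0, 0], [0, 0, 0], 0],
  [[0, 0, 0], [0, 0, 0], 0],
  [[0, 0, 0], [0, 0, 0], 0],
])

```text
clock: 3.35
eef_pos: [0.5932, -0.3013, 0.0719]
ee_rot: [1.0, 0.015, 0.0, 0.0]
ft_force: [0.1, 1.4, 3.9]
width: 0.154
finger_force: 58.9
```

To row units: -0.045 m / 0.6 = -0.075, -0.04 m / 0.6 = -0.0667.

creep_tool([
  [[0, 0, -0.0333], [0, 0, 0], 0],
  [[0, 0, -0.0667], [0, 0, 0], 0],
  [[0, 0, -0.075], [0, 0, 0], 0],
  [[0, 0, -0.075], [0, 0, 0], 0],
  [[0, 0, -0.075], [0, 0, 0], 0],
  [[0, 0, -0.075], [0, 0, 0], 0],
  [[0, -0.075, -0.0333], [0, 0, 0], 0],
  [[0, -0.075, 0], [0, 0, 0], 0],
  [[0, -0.075, 0], [0, 0, 0], 0],
  [[0, -0.075, 0], [0, 0, 0], 0],
])

```text
clock: 4.35
eef_pos: [0.5867, -0.12, 0.3308]
ee_rot: [1.0, 0.015, -0.0, -0.0]
ft_force: [0.3, -0.0, -1.9]
width: 0.156
finger_force: 59.9
```

creep_tool([
  [[0, -0.075, 0], [0, 0, 0], 0],
  [[0, -0.075, 0], [0, 0, 0], 0],
  [[0, -0.075, 0], [0, 0, 0], 0],
  [[0, -0.075, 0], [0, 0, 0], 0],
  [[0, -0.0667, 0], [0, 0, 0], 0],
  [[0, -0.05, 0], [0, 0, 0], 0],
  [[0, 0, 0], [0, 0, 0], 0],
  [[0, 0, 0], [0, 0, 0], 0],
])

```text
clock: 5.15
eef_pos: [0.5791, 0.1289, 0.3304]
ee_rot: [1.0, 0.016, -0.001, 0.0]
ft_force: [0.0, -0.5, -1.2]
width: 0.156
finger_force: 60.0
```

```bash
python3 - <<'E'
from bench import r
from h import *
for n in("wrist","scene"):
    f=r.grab_frame(n);pickle.dump(f,open(n[0]+"2.pkl","wb"));cv2.imwrite(f"pics/{n[0]}2.png",f["img"])
E
```

```text
(no output)
```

View pics/w2.png

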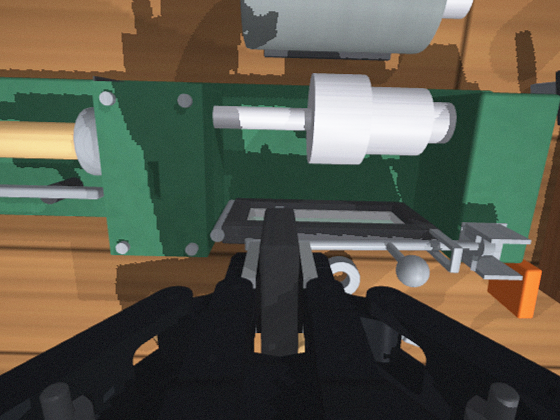

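The wrist view shows the slot at (153,180) in the headstock top, the knob at (412,270), and the blade's grip held straight at (280,250). I measure the slot from here.

```bash
python3 - <<'E'
from h import *
f=load("w2");W=cloud(f);E=f["extrinsics"];g=f["img"]
def ray(u,v,z):
    d=np.stack([(u-f["cx"])/f["fx"],-(v-f["cy"])/f["fy"],-np.ones_like(u)],-1)@E[:3,:3]
    c=-E[:3,:3].T@E[:3,3];return c+d*((z-c[2])/d[...,2])[...,None]
x0,y0,x1,y1=142,150,166,212
print(np.nanmedian(W[120:230,165:200,2]))
dep=W[y0:y1,x0:x1,2];m=dep<.146
v,u=np.nonzero(m);print("depth",len(v),u.min()+x0,u.max()+x0,v.min()+y0,v.max()+y0)
sub=g[y0:y1,x0:x1].astype(int).sum(-1);print(sub[::6])
for nm,mm in (("d",m),("c",sub<70)):
    v,u=np.nonzero(mm)
    if len(v): P=ray(u+x0*1.,v+y0*1.,.15)[:,:2];print(nm,len(v),np.percentile(P,[3,97],0),cv2.minAreaRect(P.astype(np.float32)))
q=W[245:295,390:435].reshape(-1,3);q=q[q[:,2]>.205];A=np.c_[2*q,np.ones(len(q))];s=np.linalg.lstsq(A,(q**2).sum(1),rcond=None)[0];print("knob",len(q),s[:3],np.sqrt(s[3]+(s[:3]**2).sum()))
gg=g.astype(int);q=W[(abs(W[...,2]-.15)<.006)&(gg[...,1]>gg[...,2]+15)]
for lo,hi in((.15,.4),(-.2,0)):
    t=q[(q[:,1]>lo)&(q[:,1]<hi)];print("green",len(t),cv2.minAreaRect(t[:,:2].astype(np.float32)))
E
```

```text
0.1517029774591664
depth 294 150 160 161 196
[[300 244 181 179 183 178 185 181 174 193 184 197 184 170 183 172 176 191
  189 179 188 185 184 186]
 [328 277 174 189 180 180 183 181 186 185 191 185 189 185 186 174 176 185
  178 178 184 191 180 187]
 [328 317 268 176 177 173 133 125 120 142 127 132 129 135 120 140 162 190
  191 188 173 195 180 196]
 [323 312 259 163 166 178 160 148 132 128 135 131 127 127 120 127 148 175
  187 182 171 182 171 183]
 [332 338 313 320 322 244 168 144 149 153 152 151 140 134 118 118 120 149
  175 179 176 176 172 184]
 [331 311 324 316 323 255 157 152 150 140 165 148 123 131 127 115 121 160
  166 184 176 186 188 173]
 [299 306 306 318 307 292 230 152 147 148 140 151 118 132 126 122 118 144
  161 172 182 176 190 173]
 [303 318 312 308 320 314 320 263 172 139 153 157 138 124 116 125 129 139
  156 183 181 183 184 185]
 [318 313 327 310 323 317 309 294 242 162 159 172 164 157 156 141 135 156
  147 166 165 176 177 174]
 [316 313 320 310 311 324 308 319 320 323 325 266 167 182 187 172 183 173
  163 186 180 175 166 181]
 [305 319 325 313 317 315 322 321 317 322 320 258 165 177 160 180 167 165
  167 178 188 177 159 173]]
d 294 [[0.56140425 0.24597543]
 [0.59412323 0.25384618]] ((0.5777162909507751, 0.2500172257423401), (0.034823570400476456, 0.008457629010081291), 0.24243475496768951)
knob 949 [0.56349867 0.05612572 0.3046915 ] 0.0900316277957415
green 17346 ((0.5820624828338623, 0.2505224049091339), (0.17047029733657837, 0.10099025070667267), 0.5040274858474731)
green 11107 ((0.5846375226974487, -0.08402207493782043), (0.16903485357761383, 0.08884280920028687), 0.1473730206489563)
```

To row units: -0.04 m / 0.6 = -0.0667, 0.035 m / 0.6 = 0.0583, 0.025 rad / 6.2832 = 0.004.

creep_tool([
  [[0, -0.0333, 0], [0, 0, 0.004], 0],
  [[0, -0.0667, 0], [0, 0, 0], 0],
  [[0, -0.0667, 0], [0, 0, 0], 0],
  [[0, -0.035, 0.0333], [0, 0, 0], 0],
  [[0, 0, 0.0667], [0, 0, 0], 0],
  [[0, 0, 0.0583], [0, 0, 0], 0],
  [[0, 0, 0.0333], [0, 0, 0], 0],
  [[0, 0, 0.0083], [0, 0, 0], 0],
  [[0, 0, 0], [0, 0, 0], 0],
  [[0, 0, 0], [0, 0, 0], 0],
])

```text
clock: 6.25
eef_pos: [0.5797, 0.2491, 0.2131]
ee_rot: [1.0, 0.002, 0.001, -0.0]
ft_force: [0.4, 0.3, -1.1]
width: 0.158
finger_force: 60.0
```

```bash
python3 - <<'E'
from bench import r
from h import *
I=[]
for n in("scene","side"):
    f=r.grab_frame(n);pickle.dump(f,open(n+"3.pkl","wb"));I.append(f["img"])
a=cv2.resize(I[0][220:370,270:410],(400,430));b=cv2.resize(I[1][200:350,130:270],(400,430));cv2.imwrite("pics/c3.png",np.hstack([a,b]))
E
```

```text
(no output)
```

View pics/c3.png

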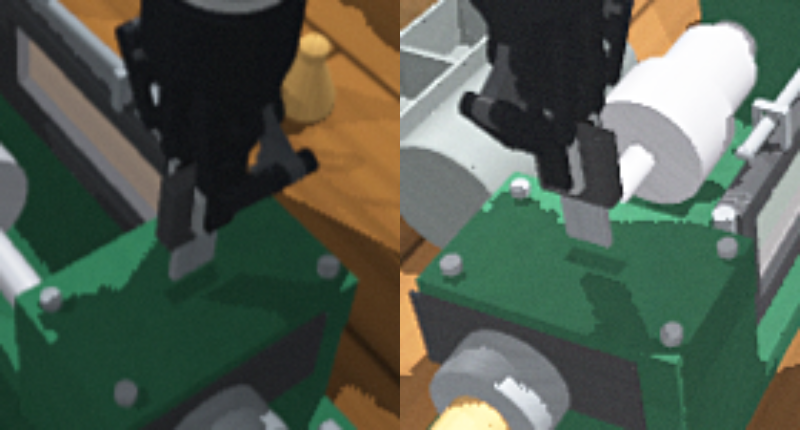

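The blade hangs right over the slot in both views, crop (190,255) over the slot at (190,288) in scene and (590,225) over (595,260) in side. I lower it with force checks.

To row units: 0.01 m / 0.6 = 0.0167, -0.002 m / 0.6 = -0.0033.

creep_tool([
  [[-0.0033, -0.0017, 0.0083], [0, 0, 0], 0],
  [[0, 0, 0.0167], [0, 0, 0], 0],
  [[0, 0, 0.0133], [0, 0, 0], 0],
  [[0, 0, 0.0067], [0, 0, 0], 0],
  [[0, 0, 0], [0, 0, 0], 0],
])

```text
clock: 6.85
eef_pos: [0.5754, 0.2502, 0.1826]
ee_rot: [1.0, 0.003, -0.001, 0.0]
ft_force: [-0.7, -0.1, -1.1]
width: 0.153
finger_force: 60.0
```

To row units: 0.008 m / 0.6 = 0.0133, 0.007 m / 0.6 = 0.0117.

creep_tool([
  [[0, 0, 0.0133], [0, 0, 0], 0],
  [[0, 0, 0.0117], [0, 0, 0], 0],
  [[0, 0, 0.005], [0, 0, 0], 0],
  [[0, 0, 0.0033], [0, 0, 0], 0],
  [[0, 0, 0], [0, 0, 0], 0],
])

```text
clock: 7.35
eef_pos: [0.5761, 0.2504, 0.1638]
ee_rot: [1.0, 0.003, -0.0, 0.0]
ft_force: [0.1, 0.5, -0.5]
width: 0.158
finger_force: 60.0
```

To row units: 0.002 m / 0.6 = 0.0033, 0.0015 m / 0.6 = 0.0025.

creep_tool([
  [[0, 0, 0.0033], [0, 0, 0], 0],
  [[0, 0, 0.0025], [0, 0, 0], 0],
  [[0, 0, 0], [0, 0, 0], 0],
])

```text
clock: 7.65
eef_pos: [0.5768, 0.2506, 0.162]
ee_rot: [1.0, 0.003, 0.001, -0.0]
ft_force: [-0.6, -0.6, 3.9]
width: 0.159
finger_force: 60.7
```

To row units: -0.045 m / 0.6 = -0.075, -0.03 m / 0.6 = -0.05.

creep_tool([
  [[0, 0, 0.0017], [0, 0, 0], 0],
  [[0, 0, 0], [0, 0, 0], 0.25],
  [[0, 0, 0], [0, 0, 0], 0.5],
  [[0, 0, 0], [0, 0, 0], 0.5],
  [[0, 0, -0.0333], [0, 0, 0], 0.6],
  [[0, 0, -0.05], [0, 0, 0], 0.6],
  [[0, 0, -0.075], [0, 0, 0], 0.6],
  [[0, 0, -0.075], [0, 0, 0], 0.6],
  [[0, 0, -0.025], [0, 0, 0], 0.6],
  [[0, 0, 0], [0, 0, 0], 0.6],
])

```text
clock: 8.65
eef_pos: [0.5781, 0.2512, 0.3187]
ee_rot: [1.0, 0.003, 0.003, -0.001]
ft_force: [-0.0, 0.5, 0.3]
width: 0.597
finger_force: 0.0
```

```bash
python3 - <<'E'
from bench import r
from h import *
I=[]
for n in("scene","side","wrist"):
    f=r.grab_frame(n);pickle.dump(f,open(n+"4.pkl","wb"));I.append(f["img"]);W=cloud(f);g=f["img"].astype(int)
    q=W[(W[...,2]>.17)&(W[...,2]<.205)&(abs(W[...,0]-.576)<.04)&(abs(W[...,1]-.25)<.03)]
    if len(q): print(n,len(q),np.percentile(q,[2,50,98],0).round(4).tolist())
a=cv2.resize(I[0][150:370,190:410],(400,400));b=cv2.resize(I[1][160:340,130:330],(400,400));cv2.imwrite("pics/c4.png",np.hstack([a,b]))
E
```

```text
scene 520 [[0.5534, 0.2426, 0.1709], [0.5795, 0.2542, 0.1948], [0.5996, 0.2561, 0.2017]]
side 473 [[0.5506, 0.2436, 0.1712], [0.5717, 0.2553, 0.1891], [0.5973, 0.2574, 0.1963]]
wrist 1081 [[0.5536, 0.2436, 0.1785], [0.5792, 0.25, 0.1995], [0.6, 0.2563, 0.201]]
```

View pics/c4.png

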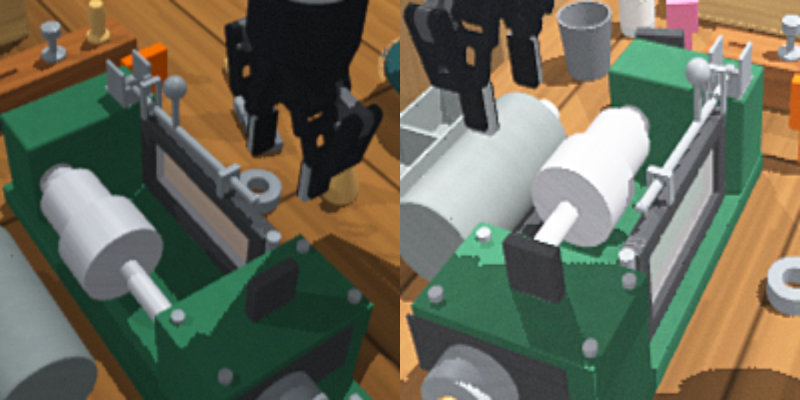

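The blade is home: its grip sits flush on the headstock in both views (crop 272,290 and 535,265). Next the knob, seen at crop (174,87) and (698,72).

```bash
python3 - <<'E'
from h import *
from scipy.optimize import least_squares
for n in("scene","side","scene0","side0","w2"):
    f=load(n+("4" if len(n)<6 and n[0]=="s" and n[-1]!="0" else ""));W=cloud(f)
    q=W[(abs(W[...,0]-.522)<.03)&(abs(W[...,1]-.018)<.03)&(W[...,2]>.214)&(W[...,2]<.245)]
    if len(q)<20: print(n,len(q));continue
    s=least_squares(lambda c:np.linalg.norm(q-c,axis=1)-.013,[.522,.018,.222],loss="soft_l1",f_scale=.001)
    print(n,len(q),s.x.round(4),np.abs(s.fun).mean().round(4))
f=load("wrist4");W=cloud(f)
E
```

```text
scene 146 [0.5231 0.0159 0.2246] 0.0008
side 125 [0.5227 0.0168 0.2188] 0.0007
scene0 146 [0.5232 0.0159 0.2247] 0.0008
side0 124 [0.5228 0.017  0.2188] 0.0007
w2 861 [0.5237 0.0178 0.2234] 0.0004
```

To row units: 0.04 m / 0.6 = 0.0667, -0.006 m / 0.6 = -0.01.

creep_tool([
  [[-0.0167, 0.0667, 0], [0, 0, 0], 0.5],
  [[-0.0167, 0.0667, 0], [0, 0, 0], 0.5],
  [[-0.0167, 0.0667, 0], [0, 0, 0], 0.5],
  [[-0.0167, 0.0667, 0], [0, 0, 0], 0.5],
  [[-0.0167, 0.0667, 0], [0, 0, 0], 0.5],
  [[-0.01, 0.0567, 0], [0, 0, 0], 0.5],
  [[0, 0, 0.0333], [0, 0, 0], 0.5],
  [[0, 0, 0.0333], [0, 0, 0], 0.5],
  [[0, 0, 0], [0, 0, 0], 0.5],
  [[0, 0, 0], [0, 0, 0], 0.5],
])

```text
clock: 9.8
eef_pos: [0.5204, 0.0162, 0.2725]
ee_rot: [1.0, 0.003, -0.002, -0.0]
ft_force: [-0.2, -0.5, -0.3]
width: 0.504
finger_force: 0.0
```

To row units: 0.025 m / 0.6 = 0.0417, 0.003 m / 0.6 = 0.005.

creep_tool([
  [[0.005, -0.0017, 0.0333], [0, 0, 0], 0.5],
  [[0, 0, 0.0417], [0, 0, 0], 0.5],
  [[0, 0, 0.025], [0, 0, 0], 0.5],
  [[0, 0, 0.0133], [0, 0, 0], 0.5],
  [[0, 0, 0.005], [0, 0, 0], 0.5],
  [[0, 0, 0], [0, 0, 0], 0.5],
])

```text
clock: 10.4
eef_pos: [0.5249, 0.0173, 0.2041]
ee_rot: [1.0, 0.003, 0.0, 0.0]
ft_force: [1.0, -0.3, 0.3]
width: 0.498
finger_force: 0.0
```

```bash
python3 - <<'E'
from bench import r
from h import *
I=[]
for n in("scene","side"):
    f=r.grab_frame(n);I.append(f["img"])
a=cv2.resize(I[0][130:280,210:360],(400,400));b=cv2.resize(I[1][120:270,210:360],(400,400));cv2.imwrite("pics/c5.png",np.hstack([a,b]))
E
```

```text
(no output)
```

View pics/c5.png

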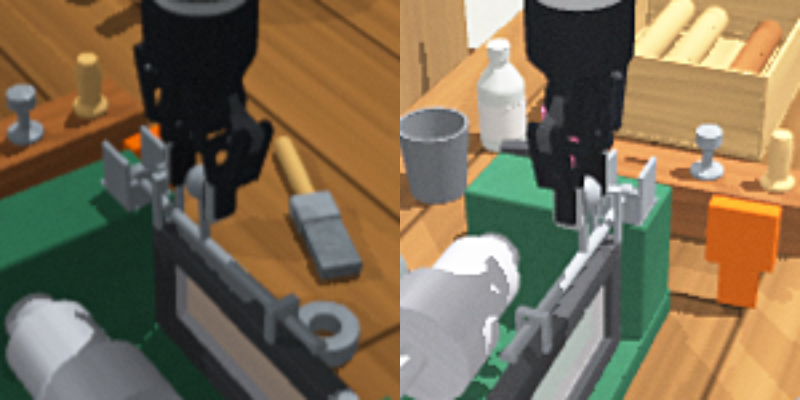

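The ball (crop 197,185 and 592,190) lies between the two fingers, so I lower 4 mm and close.

To row units: 0.004 m / 0.6 = 0.0067, -0.001 m / 0.6 = -0.0017.

creep_tool([
  [[-0.0017, 0, 0.0067], [0, 0, 0], 0.5],
  [[0, 0, 0], [0, 0, 0], 0.3],
  [[0, 0, 0], [0, 0, 0], 0],
  [[0, 0, 0], [0, 0, 0], 0],
  [[0, 0, 0], [0, 0, 0], 0],
  [[0, 0, 0], [0, 0, 0], 0],
])

```text
clock: 11.1
eef_pos: [0.5236, 0.0177, 0.1997]
ee_rot: [1.0, 0.003, -0.0, -0.001]
ft_force: [-0.0, 4.9, -0.8]
width: 0.271
finger_force: 58.7
```

To row units: -0.004 m / 0.6 = -0.0067, -0.003 m / 0.6 = -0.005.

creep_tool([
  [[0, -0.0017, -0.0067], [0, 0, 0], 0],
  [[0, -0.0033, -0.0067], [0, 0, 0], 0],
  [[0, -0.0033, -0.005], [0, 0, 0], 0],
  [[0, -0.0017, -0.0033], [0, 0, 0], 0],
  [[0, 0, 0], [0, 0, 0], 0],
])

```text
clock: 11.6
eef_pos: [0.5232, 0.0225, 0.2127]
ee_rot: [1.0, 0.003, -0.001, 0.001]
ft_force: [-2.6, -1.3, -4.2]
width: 0.273
finger_force: 59.1
```

To row units: -0.007 m / 0.6 = -0.0117, -0.006 m / 0.6 = -0.01.

creep_tool([
  [[0, -0.0083, 0], [0, 0, 0], 0],
  [[0, -0.0117, 0], [0, 0, 0], 0],
  [[0, -0.0117, 0], [0, 0, 0], 0],
  [[0, -0.01, 0], [0, 0, 0], 0],
  [[0, -0.005, 0], [0, 0, 0], 0],
  [[0, 0, 0], [0, 0, 0], 0],
  [[0, 0, 0], [0, 0, 0], 0],
])

```text
clock: 12.3
eef_pos: [0.5232, 0.0507, 0.2127]
ee_rot: [1.0, 0.003, -0.0, 0.001]
ft_force: [-2.1, -4.8, -3.8]
width: 0.269
finger_force: 59.5
```

```bash
python3 - <<'E'
from bench import r
from h import *
I=[]
for n in("scene","side"):
    f=r.grab_frame(n);I.append(f["img"])
a=cv2.resize(I[0][130:280,210:360],(400,400));b=cv2.resize(I[1][120:270,210:360],(400,400));cv2.imwrite("pics/c6.png",np.hstack([a,b]))
E
```

```text
(no output)
```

View pics/c6.png

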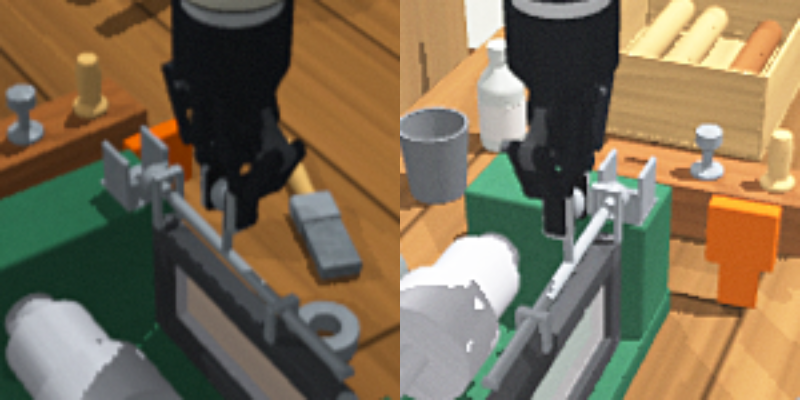

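The bolt's head is drawn back out of the prongs to the strap (crop 160,185 and 612,200), and the force reads spring plus weight. Now I swing the gate about the hinge, turning with it.

To row units: -0.005 m / 0.6 = -0.0083, -0.0025 m / 0.6 = -0.0042, 0.04 rad / 6.2832 = 0.0064.

creep_tool([
  [[-0.0042, 0, 0], [0, 0, 0.0032], 0],
  [[-0.0083, 0, 0], [0, 0, 0.0064], 0],
  [[0, 0, 0], [0, 0, 0], 0],
])

```text
clock: 12.7
eef_pos: [0.5159, 0.0509, 0.2129]
ee_rot: [1.0, -0.027, 0.0, 0.0]
ft_force: [0.7, -4.8, -4.3]
width: 0.27
finger_force: 59.4
```

To row units: -0.0053 m / 0.6 = -0.0088, -0.0027 m / 0.6 = -0.0045, 0.04 rad / 6.2832 = 0.0064.

creep_tool([
  [[-0.0088, -0.0002, 0], [0, 0, 0.0064], 0],
  [[-0.0088, -0.0002, 0], [0, 0, 0.0064], 0],
  [[-0.0088, -0.0002, 0], [0, 0, 0.0064], 0],
  [[-0.0088, -0.0002, 0], [0, 0, 0.0064], 0],
  [[-0.0088, -0.0002, 0], [0, 0, 0.0064], 0],
  [[-0.0088, -0.0002, 0], [0, 0, 0.0064], 0],
  [[-0.0045, 0, 0], [0, 0, 0.0032], 0],
  [[0, 0, 0], [0, 0, 0], 0],
  [[0, 0, 0], [0, 0, 0], 0],
  [[0, 0, 0], [0, 0, 0], 0],
])

```text
clock: 13.7
eef_pos: [0.4824, 0.0571, 0.213]
ee_rot: [0.988, -0.156, 0.0, 0.0]
ft_force: [-0.0, -5.9, -4.1]
width: 0.264
finger_force: 59.5
```

```bash
python3 - <<'E'
from bench import r
from h import *
I=[]
for n in("scene","side"):
    f=r.grab_frame(n);I.append(f["img"])
a=cv2.resize(I[0][130:330,190:390],(400,400));b=cv2.resize(I[1][120:320,190:390],(400,400));cv2.imwrite("pics/c7.png",np.hstack([a,b]))
E
```

```text
(no output)
```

View pics/c7.png

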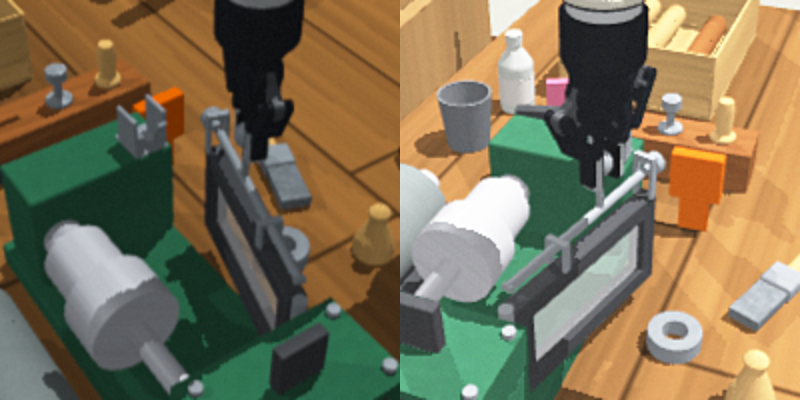

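The gate stands ajar (free edge at crop 215,170 and 650,200), the blade is still home (300,358), the collar is untouched and the knob is held.

creep_tool([
  [[0, 0, 0], [0, 0, 0], 0],
  [[0, 0, 0], [0, 0, 0], 0],
  [[0, 0, 0], [0, 0, 0], 0],
  [[0, 0, 0], [0, 0, 0], 0],
  [[0, 0, 0], [0, 0, 0], 0],
  [[0, 0, 0], [0, 0, 0], 0],
])

```text
clock: 14.4
eef_pos: [0.4824, 0.0571, 0.2129]
ee_rot: [0.988, -0.156, 0.0, 0.0]
ft_force: [-0.5, -4.9, -3.6]
width: 0.272
finger_force: 59.5
```

```bash
python3 -c "
from bench import r
print(r.hand_in())"
```

```text
the job is handed in; nothing more can be done
None
```

I handed the job in at 14.4 s: the blade is home in the headstock slot, the bolt is drawn about 27 mm, and the knob is held with the gate open about 0.31 rad (7 cm at the free edge); the hand-in gave no verdict.

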